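# Clamp the tube rack on the bench shaker

### The arm

A 6-joint arm with a two-finger parallel gripper is mounted at the origin on the work surface. World frame = base frame: x ahead of the robot, y to its left, z up, the work surface at z = 0. Lengths are in m, angles in rad, forces in N, time in s.
With the tool pointing down it reaches from about 0.325 to 0.75 m from the base axis. Payload 7.6 kg.
Tool frame: the origin (TCP) lies midway between the tips of the shut fingers; the grasp point (between the pads) lies 19 mm behind it; z points along the fingers, y is the direction in which the jaws open and shut (so a half turn about z gives the same grasp; the last joint's range is limited). The gripper opens to 85 mm and grips with 20 to 120 N. Pads are 22 mm wide; open, the fingers measure 114 mm over their backs; the gripper's body (76 mm by 85 mm) begins 54 mm behind the grasp point. The pads swing forward as they close: fully open they stand 13 mm farther back than shut.
Start: joints at [1.27, 0.052, 1.401, -0, 1.689, -0.07], TCP at [0.12, 0.511, 0.204] pointing down, gripper open.
Joint ranges: [-2.9, 2.9], [-0.91, 2.17], [0.12, 2.37], [-1.06, 4.2], [0.26, 2.73], [-2.93, 2.93]. Speed limits (rad/s): [2.57, 2.57, 3.01, 3.14, 3.14, 3.14].

### API

Orientations are given as a unit quaternion [x, y, z, w].
In Python, from bench import * gives the robot as it stands. The module is installed in compiled form; this text tells all that it offers.
- The arm moves only by the tool step_arm, never from a script. Its argument "steps" is a list of rows, each a list of 3 entries, a list of its own where there are three numbers: the shift along the tool's x, y, z in cm, then the turn, a rotation vector about the tool's x, y, z in degrees, then the gripper command: -1 is fully open, 1 is shut, values between are in proportion. A call has 1 to 5 rows; each row shifts and turns the commanded pose from where the row before left it, along the tool's axes as they then stand; what a row does not reach is not made up. A row lasts 1/8 s, in which the tool goes at most 62.5 mm and 10.7 degrees, less where a joint would pass 70% of its speed; a pose out of reach is approached as far as the arm can. A call is refused whole if a number of a shift passes 6.25 or a number of a turn 10.7, either way. A call with a gripper value outside its range is refused whole. The fingers move at their own pace and stop on an object; the grip force is fixed at half the most. Time passes only in rows, so rows that do not move let the fingers close. It gives the time, the measured TCP pose, the force and the opening at its end, in the units of the state.
- get_obs(): the state, without advancing time (a new reading comes with each control period).
- read_camera(name): name is "side" or "top" or "wrist"; returns a dict with "image" (384x512x3 uint8, red, green, blue), "range_z" (384x512 float32, m along the optical axis (not along the pixel's ray), 0 where there is no reading), "intrinsics" (3x3 intrinsics, pixels), "R" (3x3) and "t" (3): a world point X has camera coordinates R X + t; the wrist camera has in their place "hand_eye" (4x4, takes a point from camera to tool coordinates, whose origin is the TCP and whose axes are the flange's). Camera axes: x right, y down, z forward; pixel columns grow to the right and rows downward; lengths in m; the calibration is good to about 2 mm. A picture is of the moment at which its call begins: read the wrist's pose just before it.
- hand_in(): hands the job in, once; it reports no verdict.
The state is a dict: "t": time; "joints": joint angles; "dq": joint speeds; "tau": joint torques, N m; "ee_pos": TCP position; "orientation": TCP orientation; "wrist_force": force on the tool from outside, world axes, zero at the start; "wrist_torque": the same for the moment, N m; "grip_width": finger opening in m.
Only numpy, scipy, OpenCV 4.12 (cv2) and the standard library are available. Lean on these libraries where they do the work, as an engineer would, in place of code of your own. Each camera call takes 0.05 s, during which the arm holds its last target. There are 200 camera calls.

### The job

Get the rack of blood tubes ready for shaking: with a finger, push the upright metal hold-down strap over until it lies across the blue tube caps, then push the red cam lever inward and all the way down onto the strap so that it clamps. Nothing is to be picked up: leave the rack where it stands, do not press on the tubes with the hand, and leave the other packs and the jar alone.

Things in the scene. Friction and masses are not known exactly. Their poses are not given: they have to be found in the camera images.
- shaker: Bench shaker, fixed: cream shell 240 (x) x 230 (y) x 69 mm, above it an aluminium platform with a black mat, top 87 mm above the bench. Origin: centre of its underside, on the bench, z up. Front panel (two grey knobs) at -x. The strap's hinge post stands at its +y edge, the cam lever's post at its -y edge; strap and lever both swing in its y-z plane at x = 0.
- strap (a joint): Hinge angle (rad) of the aluminium hold-down strap, a bar 22 mm wide (along x), 5 mm thick, 156 mm long: 0 = level across the rack, towards the shaker's -y; 1.57 = upright; 1.8 = outward stop. Starts at 1.4 to 1.75, held by light friction. Pushed in below about 1.0 it sinks slowly by its weight onto the caps (0.01 to 0.06); the cam presses out the rest. A lever folded too early is in its way.
- strap_hinge (a point): Hinge axis of the strap (axis along the shaker's x): at y = +78 mm, 184 mm above the bench.
- strap_tip (a point): Middle of the free end of the strap, on the face that is uppermost when the strap is closed (the face turned outward, to +y, while it stands). Closed: at y = -78 mm, 186.5 mm above the bench.
- pad: Black rubber pressure bar under the strap, 20 x 96 x 8 mm, on springs (1200 N/m, 6 mm travel, about 4 N when clamped); it faces inward while the strap stands. Origin: centre of its rubber face, 78 mm along the strap from the hinge.
- lever (a joint): Angle of the red-handled cam lever in rad: 0 = open, leaning 5 degrees outward from upright; grows as it is pushed inward (to the shaker's +y) and down; 1.65 = stop, lying level on the strap's end, clamped. It starts at 0 to 0.15. Pivot friction 0.1 N m (about 2 N at the tip): it stays where it is left.
- lever_pivot (a point): Pivot of the cam lever (axis along the shaker's x): at y = -92 mm, 194.5 mm above the bench, between two steel cheeks 38 mm over all, top at 203 mm.
- lever_tip (a point): Free end of the red handle, 70 mm from the pivot; the handle is 17 mm wide (along x) and 10 mm thick, red over its outer 48 mm. Clamped: at about y = -22 mm, with the handle's upper face about 200 mm above the bench.
- rack: White tube rack, loose, 0.45 kg, 112 x 108 mm, with 5 x 5 tubes with blue caps, standing on the shaker's mat inside a low steel edge. Origin: centre of its underside; cap tops 85 mm above it (172 mm above the bench).
- blue_pack: Bystander: white tray 125 x 105 mm with 20 blue-capped tubes, 96 mm high, standing on the bench beside the shaker. Origin: centre of its underside.
- purple_pack: Bystander: black tray 125 x 105 mm with 20 purple-capped tubes, 93 mm high, standing on the bench beside the shaker. Origin: centre of its underside.
- jar: Bystander: clear specimen jar with a yellow lid, 60 mm across, 75 mm high, standing beyond the shaker. Origin: centre of its underside.

How it is judged:
By the outcome, as a careful person would: the job done as asked, in the order asked, and still so for the second after the job is handed in, with the robot touching nothing.
It also fails if it takes over 48 s, if anything falls off the work surface, if the arm or the gripper's body presses on something with over 40 N, if the wrist force passes 120 N, or if a joint passes its speed limit or range.

## Working session

There is one attempt and no reset: what is moved stays moved. The work goes in short steps, Python scripts to look and compute and a tool call to move; the robot and the scene stay as the last step left them, time stands still between calls to the robot, and variables do not carry over. Pictures are saved under pics/ and viewed, about 8 in all and at most 12, crops included, and the job is handed in when it is done.

Besides the shell and the picture viewer there is one more tool, called in YAML: its name, and indented under it one key for each argument. step_arm: Moves the arm, as the interface text tells. Its arguments: {"type":"object","properties":{"steps":{"type":"array","items":{"type":"array"}}},"required":["steps"]}

```bash
mkdir -p pics
cat > h.py <<'E'
from bench import *
import numpy as np, cv2
def cloud(c):
    K=c["intrinsics"];z=c["range_z"];v,u=np.mgrid[:z.shape[0],:z.shape[1]]
    P=np.stack([(u-K[0,2])/K[0,0]*z,(v-K[1,2])/K[1,1]*z,z],-1)
    return (P-c["t"])@c["R"]   # R^T (P-t)
E
python3 - <<'E'
from h import *
o=get_obs();print({k:np.round(v,3).tolist() for k,v in o.items()})
ims=[]
for n in("side","top"):
    c=read_camera(n);np.savez(n+"0.npz",**{k:v for k,v in c.items()})
    cv2.imwrite(f"pics/{n}0.png",c["image"][...,::-1]);print(n,(-c["R"].T@c["t"]).round(3),c["R"].round(2).tolist())
E
```

```text
{'t': 0.0, 'joints': [1.27, 0.053, 1.402, -0.0, 1.689, -0.07], 'dq': [-0.0, 0.001, -0.0, -0.0, 0.001, -0.001], 'tau': [0.001, -38.167, -36.019, 0.0, 0.006, -0.0], 'ee_pos': [0.12, 0.511, 0.203], 'orientation': [0.115, 0.993, -0.001, -0.0], 'wrist_force': [0.062, -0.025, 0.095], 'wrist_torque': [-0.027, -0.01, 0.034], 'grip_width': 0.086}
side [ 0.354 -0.346  0.762] [[0.83, -0.55, 0.02], [-0.41, -0.64, -0.65], [0.37, 0.53, -0.76]]
top [0.427 0.054 1.155] [[0.02, -1.0, -0.0], [-0.98, -0.02, -0.18], [0.18, 0.0, -0.98]]
```

View pics/side0.png

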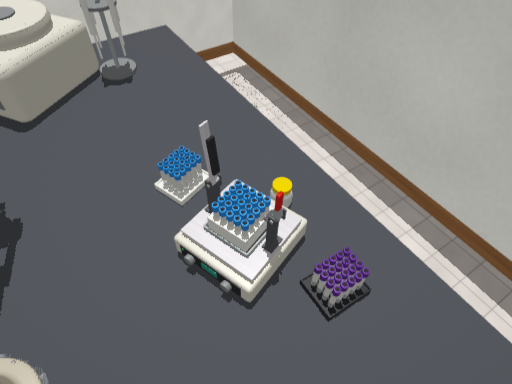

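View pics/top0.png

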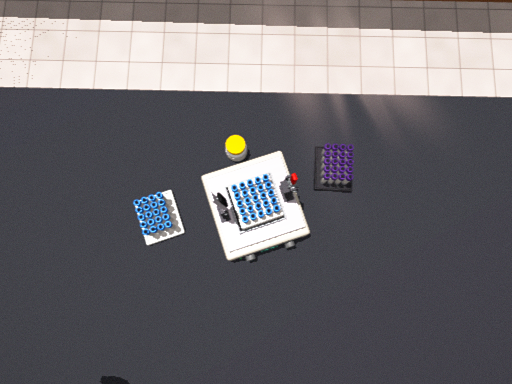

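The side view shows the strap upright near (207,150), with the red lever at (279,202) and the rack between them. The top view has the shaker centred near (257,206), turned about 15°, with the purple pack beyond the lever side and the blue pack beyond the strap side.

Run:
```python
from h import *
T=np.load("top0.npz");S=np.load("side0.npz")
P=cloud(T)
m=(P[...,2]>.045)&(P[...,2]<.25);m[:140]=0;m[270:]=0;m[:,:198]=0;m[:,312:]=0
m[:165,:250]=0
q=P[m&(P[...,2]<.1)][:,:2].astype(np.float32)
r=cv2.minAreaRect(q*1000);print("shaker rect",r)
for nm,c in(("top",T),("side",S)):
    P=cloud(c);h=cv2.cvtColor(c["image"],cv2.COLOR_RGB2HSV);z=P[...,2]
    red=((h[...,0]<6)|(h[...,0]>174))&(h[...,1]>180)&(h[...,2]>90)&(z>.1)&(z<.35)
    p=P[red];print(nm,"red",len(p),np.median(p,0).round(3),p[p[:,2].argmax()].round(3),p[p[:,2].argmin()].round(3))
    blue=(abs(h[...,0].astype(int)-104)<8)&(h[...,1]>170)&(z>.13)&(z<.2)
    b=P[blue][:,:2].astype(np.float32);print("caps",cv2.minAreaRect(b*1000),np.median(P[blue][:,2]))
    hi=(z>.215)&(z<.4)&~red&(P[...,0]>.25)&(P[...,0]<.8)
    n,l,st,ce=cv2.connectedComponentsWithStats(hi.astype(np.uint8))
    for i in range(1,n):
        if st[i,4]>15:
            p=P[l==i];print("hi",st[i],p.min(0).round(3),p.max(0).round(3),[p[abs(p[:,2]-a)<.01].mean(0).round(3).tolist() for a in(.23,.26,.29,.32,.335)])
```

```text
shaker rect ((595.1155395507812, 59.61650848388672), (256.31756591796875, 230.39437866210938), 19.559539794921875)
top red 54 [ 0.631 -0.024  0.262] [ 0.628 -0.028  0.268] [ 0.631 -0.021  0.224]
caps ((599.1473388671875, 60.290016174316406), (94.57234191894531, 88.65266418457031), 20.768535614013672) 0.17210109845978563
hi [288 178   9   7  21] [ 0.624 -0.033  0.215] [ 0.638 -0.015  0.246] [[0.63, -0.022, 0.224], [nan, nan, nan], [nan, nan, nan], [nan, nan, nan], [nan, nan, nan]]
hi [209 191  20  18 198] [0.561 0.122 0.219] [0.586 0.152 0.342] [[0.572, 0.129, 0.231], [0.571, 0.131, 0.261], [0.572, 0.135, 0.291], [0.573, 0.139, 0.315], [0.571, 0.147, 0.337]]
side red 108 [ 0.628 -0.031  0.249] [ 0.634 -0.029  0.266] [ 0.625 -0.026  0.22 ]
caps ((599.4061279296875, 58.44053649902344), (96.13217163085938, 96.20638275146484), 19.836162567138672) 0.16920085983619565
hi [   0    0   51   45 1832] [0.284 0.957 0.215] [0.465 1.23  0.259] [[0.372, 0.988, 0.23], [0.37, 1.093, 0.252], [nan, nan, nan], [nan, nan, nan], [nan, nan, nan]]
hi [ 79   0  39  23 553] [0.557 0.953 0.215] [0.683 1.062 0.287] [[0.61, 0.982, 0.229], [0.61, 0.984, 0.26], [0.565, 0.984, 0.284], [nan, nan, nan], [nan, nan, nan]]
hi [199 120  21  56 629] [0.561 0.12  0.216] [0.587 0.152 0.341] [[0.574, 0.127, 0.23], [0.573, 0.129, 0.26], [0.572, 0.132, 0.29], [0.572, 0.141, 0.319], [0.571, 0.144, 0.333]]
hi [273 198  10  15  34] [ 0.623 -0.034  0.215] [ 0.642 -0.023  0.25 ] [[0.638, -0.029, 0.227], [nan, nan, nan], [nan, nan, nan], [nan, nan, nan], [nan, nan, nan]]<stdin>:18: RuntimeWarning: Mean of empty slice.
  ret = um.true_divide(
```

step_arm:
  steps:
    - [[0, 0, -3], [0, 0, -8.3], 1]
    - [[0, 0, -3], [0, 0, -8.3], 1]
    - [[0, 0, -2.6], [0, 0, -8.3], 1]
    - [[0, 0, 0], [0, 0, -8.3], 1]

```text
t: 0.6
ee_pos: [0.1202, 0.5117, 0.2924]
orientation: [-0.176, 0.984, 0.002, 0.001]
wrist_force: [0.5, 0.3, 0.0]
grip_width: 0.0123
```

```bash
cat >> h.py <<'E'
from scipy.spatial.transform import Rotation as Ro
O=np.array([.598,.061,0]);a=np.radians(20);F=np.array([[np.cos(a),-np.sin(a),0],[np.sin(a),np.cos(a),0],[0,0,1]])
def toS(p): return (np.asarray(p)-O)@F      # world -> shaker
def go(s):                                   # shift in tool axes (cm) to shaker point s
    o=get_obs();R=Ro.from_quat(o["orientation"]).as_matrix()
    print("tcp shaker mm",(toS(o["ee_pos"])*1000).round(1),"tool in shaker",(F.T@R).round(2).tolist(),"F",(o["wrist_force"]@F).round(1))
    print("shift cm",((O+F@np.array(s)-o["ee_pos"])@R*100).round(2),"t",o["t"])
E
python3 -c "
from h import *
go([0,.120,.29])"
```

```text
tcp shaker mm [-294.8  586.9  292.4] tool in shaker [[-1.0, -0.0, 0.0], [-0.0, 1.0, 0.0], [-0.0, 0.0, -1.0]] F [0.6 0.1 0. ]
shift cm [-29.28 -46.82   0.16] t 0.6
```

step_arm:
  steps:
    - [[-3.3, -4.7, 0], [0, 0, 0], 1]
    - [[-3.3, -4.7, 0], [0, 0, 0], 1]
    - [[-3.3, -4.7, 0], [0, 0, 0], 1]
    - [[-3.3, -4.7, 0], [0, 0, 0], 1]
    - [[-3.3, -4.7, 0], [0, 0, 0], 1]

```text
t: 1.23
ee_pos: [0.3566, 0.3452, 0.2898]
orientation: [-0.173, 0.985, -0.0, -0.0]
wrist_force: [-0.4, 0.4, 0.0]
grip_width: 0.0001
```

step_arm:
  steps:
    - [[-3.2, -4.7, 0], [0, 0, 0], 1]
    - [[-3.2, -4.7, 0], [0, 0, 0], 1]
    - [[-3.2, -4.7, 0], [0, 0, 0], 1]
    - [[-3.2, -4.7, 0], [0, 0, 0], 1]
    - [[0, -2, 0], [0, 0, 0], 1]

```text
t: 1.85
ee_pos: [0.5484, 0.1926, 0.288]
orientation: [-0.172, 0.985, -0.0, -0.002]
wrist_force: [-0.3, -0.6, -0.4]
grip_width: 0.0001
```

Run:
```python
from h import *
go([0,.120,.29])
c=read_camera("side");cv2.imwrite("pics/side1.png",cv2.resize(c["image"][80:272,130:386,::-1],None,fx=3,fy=3))
```

```text
tcp shaker mm [ -1.6 140.6 288. ] tool in shaker [[-1.0, 0.0, -0.0], [0.0, 1.0, 0.0], [0.0, 0.0, -1.0]] F [-0.5 -0.5 -0.4]
shift cm [-0.16 -2.06 -0.21] t 1.85
```

View pics/side1.png

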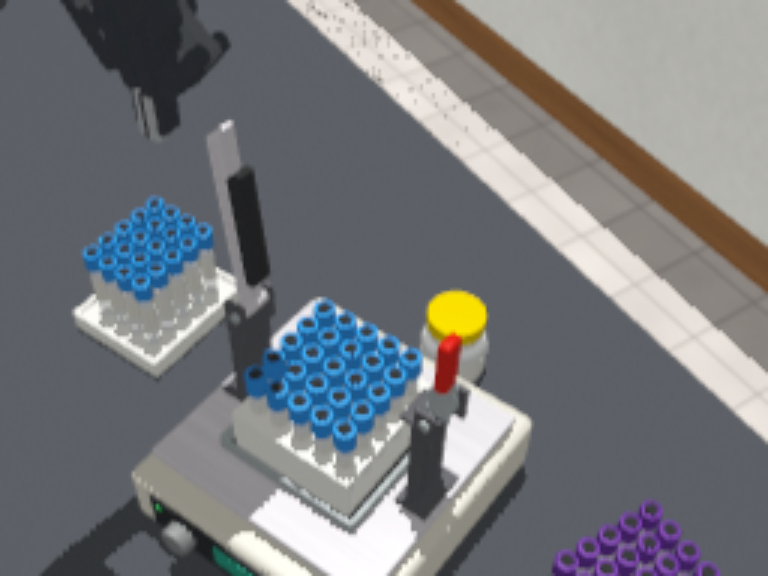

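The picture shows the shut fingers at (155,130), outside the standing strap at (228,200). I'll push inward.

step_arm:
  steps:
    - [[0, -1.5, 0], [0, 0, 0], 1]
    - [[0, -1.2, 0], [0, 0, 0], 1]
    - [[0, -1.2, 0], [0, 0, 0], 1]
    - [[0, -1.2, 0], [0, 0, 0], 1]
    - [[0, -1.2, 0], [0, 0, 0], 1]

```text
t: 2.52
ee_pos: [0.5684, 0.1351, 0.2901]
orientation: [-0.174, 0.985, 0.0, 0.0]
wrist_force: [-1.2, 0.5, 0.2]
grip_width: -0.0001
```

step_arm:
  steps:
    - [[0, -1.2, 0], [0, 0, 0], 1]
    - [[0, -1.2, 0], [0, 0, 0], 1]
    - [[0, -1.2, 0], [0, 0, 0], 1]
    - [[0, -1.2, 0], [0, 0, 0], 1]
    - [[0, -1.2, 0], [0, 0, 0], 1]

```text
t: 3.15
ee_pos: [0.5891, 0.0784, 0.2901]
orientation: [-0.173, 0.985, -0.0, 0.0]
wrist_force: [-0.3, -0.3, 1.0]
grip_width: 0.0002
```

step_arm:
  steps:
    - [[0, -1, 0], [0, 0, 0], 1]
    - [[0, -1, 0], [0, 0, 0], 1]
    - [[0, 0, 0], [0, 0, 0], 1]
    - [[0, 0, 0], [0, 0, 0], 1]

```text
t: 3.65
ee_pos: [0.5956, 0.0606, 0.2901]
orientation: [-0.174, 0.985, 0.0, -0.0]
wrist_force: [-0.0, 0.1, -0.8]
grip_width: 0.0001
```

Run:
```python
from h import *
go([0,-.130,.29])
c=read_camera("side");cv2.imwrite("pics/side2.png",cv2.resize(c["image"][80:272,130:386,::-1],None,fx=3,fy=3))
```

```text
tcp shaker mm [ -2.4   0.5 290.1] tool in shaker [[-1.0, 0.0, 0.0], [0.0, 1.0, 0.0], [-0.0, 0.0, -1.0]] F [-0.   0.1 -0.8]
shift cm [-2.400e-01 -1.305e+01  1.000e-02] t 3.65
```

View pics/side2.png

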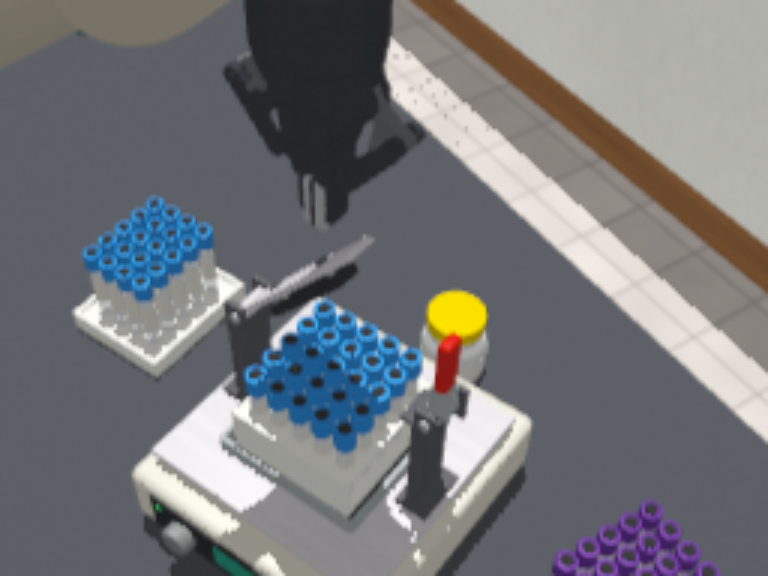

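The strap is past the balance point and sinking, seen at (300,275). While it falls I'll carry the fingers over to the outer side of the lever.

step_arm:
  steps:
    - [[-0.2, 0, -2], [0, 0, 0], 1]
    - [[0, -3.5, 0], [0, 0, 0], 1]
    - [[0, -3.5, 0], [0, 0, 0], 1]
    - [[0, -3.5, 0], [0, 0, 0], 1]
    - [[0, -3.5, 0], [0, 0, 0], 1]

```text
t: 4.32
ee_pos: [0.6457, -0.071, 0.3102]
orientation: [-0.174, 0.985, 0.0, 0.0]
wrist_force: [0.9, 0.8, 0.2]
grip_width: 0.0003
```

step_arm:
  steps:
    - [[0, 0, 2.5], [0, 0, 0], 1]
    - [[0, 0, 2.5], [0, 0, 0], 1]
    - [[0, 0, 2], [0, 0, 0], 1]
    - [[0, 0, 0], [0, 0, 0], 1]
    - [[0, 0, 0], [0, 0, 0], 1]

```text
t: 4.95
ee_pos: [0.6457, -0.0702, 0.2414]
orientation: [-0.174, 0.985, -0.0, 0.001]
wrist_force: [-0.6, -0.2, 0.4]
grip_width: -0.0
```

Run:
```python
from h import *
go([0,-.130,.24])
c=read_camera("side");cv2.imwrite("pics/side3.png",cv2.resize(c["image"][80:272,130:386,::-1],None,fx=3,fy=3))
P=cloud(c);h=cv2.cvtColor(c["image"],cv2.COLOR_RGB2HSV);z=P[...,2]
Q=toS(P);m=(abs(Q[...,0])<.012)&(z>.178)&(z<.35)&(Q[...,1]<.07)&(Q[...,1]>-.08)
for y in(.06,.04,.02,0,-.02,-.04,-.06,-.07):
    k=m&(abs(Q[...,1]-y)<.006);print(y,k.sum(),np.median(z[k]).round(4) if k.any() else None)
red=((h[...,0]<6)|(h[...,0]>174))&(h[...,1]>180)&(h[...,2]>90)&(z>.1)&(z<.35)
print("red",np.median(Q[red],0).round(3),Q[red].max(0).round(3),Q[red].min(0).round(3))
```

```text
tcp shaker mm [-1.000e-01 -1.396e+02  2.414e+02] tool in shaker [[-1.0, 0.0, 0.0], [0.0, 1.0, -0.0], [-0.0, -0.0, -1.0]] F [-0.6  0.   0.4]
shift cm [-0.01  0.96  0.14] t 4.95
0.06 40 0.1876
0.04 41 0.1883
0.02 50 0.1894
0 49 0.19
-0.02 54 0.1913
-0.04 62 0.1924
-0.06 50 0.1936
-0.07 60 0.1937
red [-0.004 -0.097  0.248] [ 0.008 -0.091  0.265] [-0.007 -0.099  0.221]
```

View pics/side3.png

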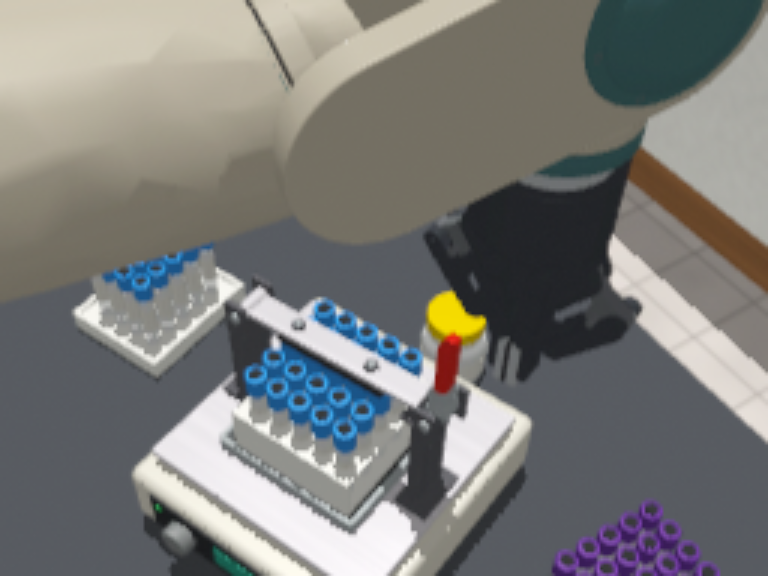

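The strap lies across the caps: its top face runs from 0.188 to 0.194 m, about 0.05 rad. The red lever at (448,365) is still upright, with the fingers just outside it at (515,350). I'll push it in along an arc.

step_arm:
  steps:
    - [[0.3, 1.5, 0], [0, 0, 0], 1]
    - [[0, 1.4, 0], [0, 0, 0], 1]
    - [[0, 1.3, 0], [0, 0, 0], 1]
    - [[0, 1.3, 0.2], [0, 0, 0], 1]
    - [[0, 1, 0.7], [0, 0, 0], 1]

```text
t: 5.62
ee_pos: [0.6202, -0.0093, 0.2313]
orientation: [-0.174, 0.985, -0.0, 0.0]
wrist_force: [-0.4, 0.3, -1.0]
grip_width: -0.0002
```

step_arm:
  steps:
    - [[0, 1, 0.8], [0, 0, 0], 1]
    - [[0, 0.3, 0.6], [0, 0, 0], 1]
    - [[0, 0.3, 0.6], [0, 0, 0], 1]
    - [[0, 0.2, 0.6], [0, 0, 0], 1]
    - [[0, 0.2, 0.5], [0, 0, 0], 1]

```text
t: 6.25
ee_pos: [0.6135, 0.0083, 0.1996]
orientation: [-0.173, 0.985, 0.0, -0.0]
wrist_force: [-0.6, 0.1, 0.8]
grip_width: 0.0
```

```bash
python3 -c "
from h import *
go([-.003,-.045,.198])"
```

```text
tcp shaker mm [ -3.5 -54.8 199.6] tool in shaker [[-1.0, 0.0, -0.0], [0.0, 1.0, 0.0], [0.0, 0.0, -1.0]] F [-0.6  0.3  0.8]
shift cm [-0.05  0.98  0.16] t 6.25
```

step_arm:
  steps:
    - [[0, 0, 0.1], [0, 0, 0], 1]
    - [[0, 0, 0.1], [0, 0, 0], 1]
    - [[0, 0, 0], [0, 0, 0], 1]

```text
t: 6.62
ee_pos: [0.6136, 0.0083, 0.1983]
orientation: [-0.173, 0.985, 0.0, 0.0]
wrist_force: [-0.1, 0.5, -0.4]
grip_width: 0.0
```

Run:
```python
from h import *
go([-.003,-.045,.198])
c=read_camera("side");cv2.imwrite("pics/side4.png",cv2.resize(c["image"][140:236,220:348,::-1],None,fx=5,fy=5))
```

```text
tcp shaker mm [ -3.4 -54.8 198.3] tool in shaker [[-1.0, 0.0, 0.0], [0.0, 1.0, -0.0], [-0.0, -0.0, -1.0]] F [ 0.1  0.5 -0.4]
shift cm [-0.04  0.98  0.03] t 6.625
```

View pics/side4.png

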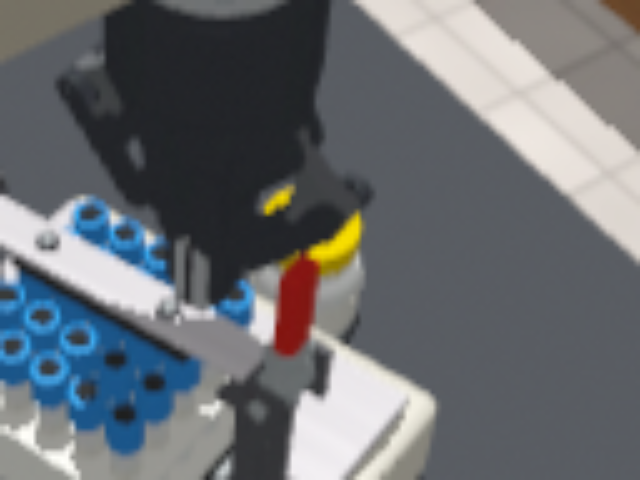

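The lever is still upright at (295,305), and the fingertips show beyond it at (195,290) over the strap. So the push missed. I'll check the geometry by projecting the TCP into the image.

Run:
```python
from h import *
o=get_obs();c=read_camera("side");np.savez("s5.npz",**c)
def pr(p):
    q=c["R"]@p+c["t"];k=c["intrinsics"]@(q/q[2]);return (k[:2]-[220,140])*5
print("tcp px",pr(o["ee_pos"]).round(0))
for s in([0,-.092,.1945],[0,-.098,.264],[0,-.078,.194],[.011,-.055,.194],[-.011,-.055,.194]): print(s,pr(O+F@np.array(s)).round(0))
P=cloud(c);Q=toS(P);h=cv2.cvtColor(c["image"],cv2.COLOR_RGB2HSV);z=P[...,2]
red=((h[...,0]<6)|(h[...,0]>174))&(h[...,1]>180)&(h[...,2]>90)&(z>.1)&(z<.35)
print("red",np.median(Q[red],0).round(3),Q[red].max(0).round(3),Q[red].min(0).round(3))
# finger region
for (u,v) in((180,270),(195,290),(205,295),(225,285),(190,250),(295,310)):
    print((u,v),(Q[140+v//5,220+u//5]*1000).round(0))
```

```text
tcp px [199. 333.]
[0, -0.092, 0.1945] [278. 377.]
[0, -0.098, 0.264] [303. 274.]
[0, -0.078, 0.194] [250. 361.]
[0.011, -0.055, 0.194] [219. 318.]
[-0.011, -0.055, 0.194] [188. 351.]
red [-0.004 -0.097  0.249] [ 0.008 -0.091  0.266] [-0.007 -0.099  0.22 ]
(180, 270) [-14. -52. 246.]
(195, 290) [-13. -59. 238.]
(205, 295) [ -9. -60. 232.]
(225, 285) [ -5. -67. 240.]
(190, 250) [-14. -56. 261.]
(295, 310) [ -4. -98. 247.]
```

Run:
```python
from h import *
c=np.load("s5.npz");P=cloud(c);Q=toS(P)
m=(abs(Q[...,0]+.003)<.03)&(abs(Q[...,1]+.055)<.03)&(Q[...,2]>.198)&(Q[...,2]<.30)
q=Q[m]*1000
for a in range(195,300,8):
    k=q[(q[:,2]>=a)&(q[:,2]<a+8)]
    if len(k):print(a,len(k),k.min(0).round(0),k.max(0).round(0))
im=cv2.resize(c["image"][176:216,240:292,::-1],None,fx=14,fy=14,interpolation=cv2.INTER_CUBIC);cv2.imwrite("pics/s5.png",im)
print(get_obs()["joints"])
```

```text
195 2 [-16. -84. 200.] [-15. -83. 202.]
203 1 [-13. -84. 204.] [-13. -84. 204.]
219 1 [ -9. -61. 227.] [ -9. -61. 227.]
227 15 [-14. -63. 229.] [ -9. -44. 234.]
235 42 [-14. -68. 235.] [  4. -41. 243.]
243 42 [-15. -68. 243.] [  3. -40. 251.]
251 36 [-15. -68. 251.] [ -1. -42. 259.]
259 24 [-15. -67. 259.] [ -7. -42. 266.]
267 55 [-17. -84. 267.] [ -7. -27. 275.]
275 122 [-17. -84. 275.] [  9. -26. 283.]
283 52 [-19. -85. 283.] [  8. -25. 291.]
291 61 [-21. -71. 291.] [ -1. -39. 299.]
299 5 [-20. -71. 300.] [-16. -39. 300.]
[-4.65790767e-02  3.05909187e-01  1.12703705e+00  7.30682623e-05
  1.70825028e+00 -1.96589502e+00]
```

View pics/s5.png

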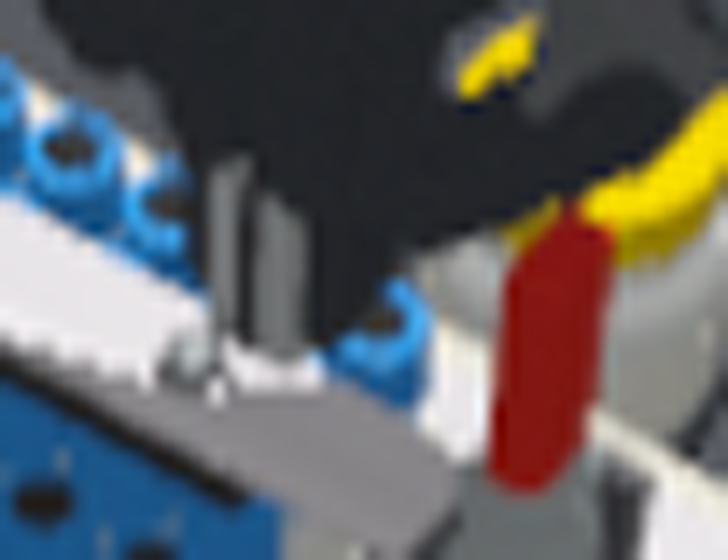

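The fingertips really end at z ≈ 0.229, about 30 mm above the reported TCP, so they passed over the lever at (545,350 in this crop). I'll back up over the lever and redo the arc 30 mm lower.

step_arm:
  steps:
    - [[0, 0, -3], [0, 0, 0], 1]
    - [[0, 0, -3], [0, 0, 0], 1]
    - [[0, 0, -0.3], [0, 0, 0], 1]
    - [[0, -4.2, 0], [0, 0, 0], 1]
    - [[0, -4.3, 0], [0, 0, 0], 1]

```text
t: 7.35
ee_pos: [0.6426, -0.0719, 0.2599]
orientation: [-0.174, 0.985, 0.0, -0.001]
wrist_force: [0.5, -0.0, 1.0]
grip_width: 0.0001
```

step_arm:
  steps:
    - [[0, 0, 0], [0, 0, 0], 1]
    - [[0, 0, 2.4], [0, 0, 0], 1]
    - [[0, 0, 2.4], [0, 0, 0], 1]
    - [[0, 0, 0], [0, 0, 0], 1]

```text
t: 7.85
ee_pos: [0.6412, -0.0705, 0.2099]
orientation: [-0.174, 0.985, 0.001, -0.003]
wrist_force: [0.3, -0.1, -0.4]
grip_width: -0.0
```

Run:
```python
from h import *
go([0,-.111,.2145])
c=read_camera("side");P=cloud(c);Q=toS(P)
h=cv2.cvtColor(c["image"],cv2.COLOR_RGB2HSV);z=P[...,2]
red=((h[...,0]<6)|(h[...,0]>174))&(h[...,1]>180)&(h[...,2]>90)&(z>.1)&(z<.35)
print("red",np.median(Q[red],0).round(3),Q[red].max(0).round(3),Q[red].min(0).round(3))
q=Q[(abs(Q[...,0]+.003)<.02)&(abs(Q[...,1]+.140)<.017)&(z>.205)&(z<.27)]*1000;print("finger",len(q),q.min(0),q.max(0))
```

```text
tcp shaker mm [  -4.3 -138.4  209.9] tool in shaker [[-1.0, -0.0, -0.0], [-0.0, 1.0, 0.0], [0.0, 0.0, -1.0]] F [ 0.2 -0.2 -0.4]
shift cm [-0.43  2.74 -0.46] t 7.85
red [-0.004 -0.096  0.246] [ 0.005 -0.091  0.265] [-0.006 -0.099  0.218]
finger 150 [ -15.07544717 -152.10440548  238.37674806] [   3.39279556 -124.36074393  269.92406411]
```

Confirmed: the tip is at about 0.239 m with the TCP at 0.210. Pushing now.

step_arm:
  steps:
    - [[0, 1.5, 0], [0, 0, 0], 1]
    - [[0, 1.2, 0], [0, 0, 0], 1]
    - [[0, 1.3, 0], [0, 0, 0], 1]
    - [[0, 1.3, 0.1], [0, 0, 0], 1]
    - [[0, 0, 0], [0, 0, 0], 1]

```text
t: 8.52
ee_pos: [0.624, -0.0204, 0.2121]
orientation: [-0.174, 0.985, 0.0, -0.0]
wrist_force: [-0.1, -0.8, 0.5]
grip_width: 0.0001
```

Run:
```python
from h import *
go([-.003,-.065,.194])
c=read_camera("side");P=cloud(c);Q=toS(P)
h=cv2.cvtColor(c["image"],cv2.COLOR_RGB2HSV);z=P[...,2]
red=((h[...,0]<6)|(h[...,0]>174))&(h[...,1]>180)&(h[...,2]>90)&(z>.1)&(z<.35)
print("red",np.median(Q[red],0).round(3),Q[red].max(0).round(3),Q[red].min(0).round(3))
```

```text
tcp shaker mm [ -3.4 -85.4 212.1] tool in shaker [[-1.0, -0.0, -0.0], [-0.0, 1.0, 0.0], [0.0, 0.0, -1.0]] F [-0.4 -0.7  0.5]
shift cm [-0.04  2.03  1.81] t 8.525
red [-0.005 -0.067  0.241] [ 0.001 -0.061  0.258] [-0.007 -0.086  0.218]
```

The lever has tilted about 30° inward. I'll continue the arc down.

step_arm:
  steps:
    - [[0, 1, 0.8], [0, 0, 0], 1]
    - [[0, 1, 1], [0, 0, 0], 1]
    - [[0, 0.3, 0.6], [0, 0, 0], 1]
    - [[0, 0.3, 0.6], [0, 0, 0], 1]
    - [[0, 0.2, 0.6], [0, 0, 0], 1]

```text
t: 9.2
ee_pos: [0.6148, 0.005, 0.1756]
orientation: [-0.174, 0.985, 0.0, -0.0]
wrist_force: [0.1, 0.7, 3.2]
grip_width: 0.0001
```

step_arm:
  steps:
    - [[0, 0.2, 0.5], [0, 0, 0], 1]
    - [[0, 0, 0.2], [0, 0, 0], 1]
    - [[0, 0, 0.1], [0, 0, 0], 1]
    - [[0, 0, 0], [0, 0, 0], 1]

```text
t: 9.7
ee_pos: [0.6149, 0.0057, 0.1723]
orientation: [-0.173, 0.985, -0.001, 0.002]
wrist_force: [-5.9, -1.8, 19.5]
grip_width: 0.0005
```

Run:
```python
from h import *
go([-.003,-.055,.169])
c=read_camera("side");P=cloud(c);Q=toS(P)
h=cv2.cvtColor(c["image"],cv2.COLOR_RGB2HSV);z=P[...,2]
red=((h[...,0]<6)|(h[...,0]>174))&(h[...,1]>180)&(h[...,2]>90)&(z>.1)&(z<.35)
print("red",np.median(Q[red],0).round(3),Q[red].max(0).round(3),Q[red].min(0).round(3))
```

```text
tcp shaker mm [ -3.  -57.8 172.3] tool in shaker [[-1.0, 0.0, 0.0], [0.0, 1.0, -0.0], [-0.0, -0.0, -1.0]] F [-6.2  0.4 19.5]
shift cm [-0.    0.28  0.33] t 9.7
red [-0.003 -0.033  0.199] [ 0.008 -0.026  0.201] [-0.005 -0.068  0.193]
```

It is firm at about 20 N. I'll press once more nearer the handle's end, where the leverage is better, then lift away and look.

step_arm:
  steps:
    - [[0, 0, -1.2], [0, 0, 0], 1]
    - [[0, 1.7, 0], [0, 0, 0], 1]
    - [[0, 0, 0.8], [0, 0, 0], 1]
    - [[0, 0, 0.4], [0, 0, 0], 1]
    - [[0, 0, 0], [0, 0, 0], 1]

```text
t: 10.38
ee_pos: [0.6085, 0.0243, 0.1717]
orientation: [-0.174, 0.985, 0.001, 0.002]
wrist_force: [-8.0, 5.3, 21.1]
grip_width: -0.0003
```

step_arm:
  steps:
    - [[0, 0, 0.1], [0, 0, 0], 1]
    - [[0, 0, 0.1], [0, 0, 0], 1]
    - [[0, 0, 0], [0, 0, 0], 1]

```text
t: 10.75
ee_pos: [0.6088, 0.0244, 0.1714]
orientation: [-0.174, 0.985, 0.001, 0.003]
wrist_force: [-11.4, 6.0, 27.2]
grip_width: -0.0001
```

step_arm:
  steps:
    - [[0, 0, -3], [0, 0, 0], 1]
    - [[0, 0, -5], [0, 0, 0], 1]
    - [[0, 0, -5], [0, 0, 0], 1]
    - [[4, 0, -3], [0, 0, 0], 1]
    - [[5, 0, 0], [0, 0, 0], 1]

```text
t: 11.38
ee_pos: [0.5237, -0.0083, 0.327]
orientation: [-0.174, 0.985, -0.0, 0.001]
wrist_force: [-0.6, -0.7, 0.6]
grip_width: 0.0003
```

step_arm:
  steps:
    - [[5, 4, 0], [0, 0, 0], 1]
    - [[0, 6, 0], [0, 0, 0], 1]
    - [[0, 6, 0], [0, 0, 0], 1]
    - [[0, 6, 0], [0, 0, 0], 1]
    - [[0, 6, 0], [0, 0, 0], 1]

```text
t: 12.0
ee_pos: [0.3814, 0.239, 0.3247]
orientation: [-0.173, 0.985, -0.0, -0.001]
wrist_force: [0.3, 0.8, -0.2]
grip_width: 0.0002
```

Run:
```python
from h import *
go([0,0,.3])
c=read_camera("side");P=cloud(c);Q=toS(P)
cv2.imwrite("pics/side6.png",cv2.resize(c["image"][130:290,150:380,::-1],None,fx=3,fy=3))
h=cv2.cvtColor(c["image"],cv2.COLOR_RGB2HSV);z=P[...,2]
red=((h[...,0]<6)|(h[...,0]>174))&(h[...,1]>180)&(h[...,2]>90)&(z>.1)&(z<.35)
r=Q[red];print("red",np.median(r,0).round(4),r.max(0).round(3),r.min(0).round(3))
for y in(-.06,-.05,-.04,-.03):
    k=r[(abs(r[:,1]-y)<.005)];print(y,len(k),np.percentile(k[:,2],80).round(4))
m=(abs(Q[...,0])<.012)&(z>.178)&(z<.22)
for y in(.06,.04,.02,0): print(y,np.median(z[m&(abs(Q[...,1]-y)<.006)]).round(4))
b=(abs(h[...,0].astype(int)-104)<8)&(h[...,1]>170)&(z>.13)&(z<.2)
print("caps",cv2.minAreaRect((P[b][:,:2]*1000).astype(np.float32)))
```

```text
tcp shaker mm [-142.6  241.3  324.7] tool in shaker [[-1.0, 0.0, -0.0], [0.0, 1.0, -0.0], [0.0, -0.0, -1.0]] F [ 0.6  0.7 -0.2]
shift cm [-14.27 -24.13   2.46] t 12.0
red [-0.0005 -0.0472  0.1995] [ 0.01  -0.026  0.202] [-0.006 -0.068  0.193]
-0.06 34 0.2002
-0.05 32 0.2004
-0.04 33 0.201
-0.03 25 0.2012
0.06 0.1861
0.04 0.1859
0.02 0.1862
0 0.1862
caps ((598.6324462890625, 58.450653076171875), (95.72818756103516, 95.25263977050781), 20.044750213623047)
```

View pics/side6.png

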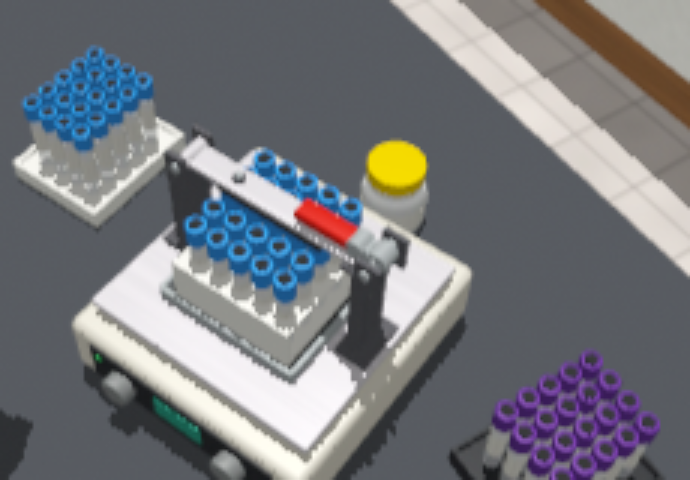

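The strap is level, with its top at 0.186 m along its length. The red handle at (328,222) lies flat on the strap's end, and the rack, packs and jar have not moved.

```bash
python3 -c "
from bench import *
print(hand_in())"
```

```text
the job is handed in; nothing more can be done
None
```

I pushed the strap over onto the blue caps with the shut fingers, then folded the red cam lever down onto it. I handed the job in at about 12 s of the 48 s allowed, with the arm well clear.

**First lever push missed:** it passed over the lever without moving it. The real fingertips end about 30 mm above the reported TCP. During that pass they hung about 35 mm above the strap and no contact force showed. I backed out over the lever and repeated the push 30 mm lower, and that worked.

**Final press:** the last press on the handle held against a solid stop at about 27 N upward, or 30 N in all. That was fingertip contact, below the 120 N wrist limit.

**Last checks:**
- **Strap:** it is level, with its top at 186 mm along its length against 186.5 mm expected when clamped.
- **Lever:** the handle's upper face is at about 200–201 mm against 200 mm expected. Its measured slope is about 0.03 rad, more than the 0.01 rad expected at the stop, but within camera error.
- **Rack and bystanders:** the rack's caps measure within 1–2 mm of where they started. The packs and the jar look undisturbed in the last picture, but I did not measure them.

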